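# Rack the hair rollers by size

## Robot

A 6-joint arm with a two-finger parallel gripper is mounted at the origin on a cart in front of the work surface, level with it; the furniture and walls round the work are solid. World frame = base frame: x ahead of the robot, y to its left, z up, the work surface at z = 0. Lengths are in m, angles in degrees, forces in N, time in s.
With the tool pointing down it reaches from about 0.375 to 0.9 m from the base axis. Payload 3.1 kg.
Tool frame: the origin (TCP) lies midway between the tips of the shut fingers; the grasp point (between the pads) lies 19 mm behind it; z points along the fingers, y is the direction in which the jaws open and shut (so a half turn about z gives the same grasp; the last joint's range is limited). The gripper opens to 87 mm and grips with 3 to 60 N. Pads are 19 mm wide; open, the fingers measure 117 mm over their backs; the gripper's body (75 mm by 190 mm) begins 51 mm behind the grasp point.
Start: joints at [58.413, 30.224, 82.088, -0, 67.689, -10.227], TCP at [0.228, 0.582, 0.223] pointing down, gripper open.
Joint ranges: [-176.69, 176.69], [-43.24, 126.21], [12.49, 139.97], [-82, 262], [0, 151.66], [-163.58, 163.58]. Speed limits (degrees/s): [159.86, 159.86, 180, 180, 180, 180].

## Interface

Orientations are given as a 3x3 rotation matrix whose columns are the frame's x, y, z axes.
In Python, from rig import bot, capture, get_calibration gives the robot as it stands.
- The arm moves only by the tool play_rows, never from a script. Its arguments are lists of equal length, an entry for each row: "fingers": the closure in counts, from 0 (fully open) to 255 (shut); "linear": the shift along the tool's x, y, z in mm, a list of three; "rot": the turn, a rotation vector about the tool's x, y, z in degrees, a list of three. A call has 1 to 20 rows; each row is the pose to reach, as a shift and turn from the pose commanded when the call began, along the tool's axes at that moment; what a row does not reach only later rows make up. A row lasts 1/10 s, in which the tool goes at most 50 mm and 8.59 degrees, less where a joint would pass 70% of its speed; a pose out of reach is approached as far as the arm can. A call with a gripper value outside its range is refused whole. The fingers move at their own pace and stop on an object; the grip force is fixed at half the most. Time passes only in rows, so rows that repeat a pose let the fingers close. It gives the time, the measured TCP pose, the force and the opening at its end, in the units of the state.
- bot.read_state(): the state, without advancing time (a new reading comes with each control period).
- capture(name): name is "scene" or "top" or "wrist"; returns the picture (420x560x3 uint8, red, green, blue); there is no depth.
- get_calibration(name): a dict with "vfov" (degrees; the focal length in pixels is half the picture's height over the tangent of half this angle, whatever the lens; pixels are square), "cx", "cy" (the principal point, pixels), "camera_from_world" (4x4, takes a point from world to camera coordinates). Camera axes: x right, y down, z forward; pixel columns grow to the right and rows downward; lengths in m; the calibration is good to about 2 mm. A picture is of the moment at which its call begins: read the wrist's pose just before it. get_calibration takes no time and is no camera call; for the wrist camera it gives the pose at the moment of the call.
- bot.hand_in(): hands the job in, once; it reports no verdict.
The state is a dict: "time_s": time; "joint_positions": joint angles; "qvel": joint speeds; "tau": joint torques, N m; "position": TCP position; "tcp_rot": TCP orientation; "force": force on the tool from outside, world axes, zero at the start; "moment": the same for the moment, N m; "opening": opening from 0.0 (shut) to 1.0 (fully open).
Only numpy, scipy, OpenCV 4.12 (cv2) and the standard library are available. Lean on these libraries where they do the work, as an engineer would, in place of code of your own. Each camera call takes 0.05 s, during which the arm holds its last target.

## Task

Put the four grey hair rollers away on the row of four pegged stands, in order of thickness: the thickest on the stand next to the twist timer, then thinner and thinner towards the other end. Each roller must stand upright, centred round its peg and fully down on the white disc, and be let go; do not push the hair clip aside.

Things in the scene. Friction and masses are not known exactly. Their poses are not given: they have to be found in the camera images.
- roller_58_mid (a point): plain grey plastic hair roller with fine ribs, an open tube 58 mm in outside diameter, 52 mm bore (3 mm wall), 62 mm long, standing loose on one end (either end may be down); the point is its centre, on the axis, 31 mm above its lower end; z is the tube's axis
- roller_48_mid (a point): plain grey plastic hair roller with fine ribs, an open tube 48 mm in outside diameter, 42 mm bore (3 mm wall), 62 mm long, standing loose on one end (either end may be down); the point is its centre, on the axis, 31 mm above its lower end; z is the tube's axis
- roller_38_mid (a point): plain grey plastic hair roller with fine ribs, an open tube 38 mm in outside diameter, 32 mm bore (3 mm wall), 62 mm long, standing loose on one end (either end may be down); the point is its centre, on the axis, 31 mm above its lower end; z is the tube's axis
- roller_28_mid (a point): plain grey plastic hair roller with fine ribs, an open tube 28 mm in outside diameter, 22 mm bore (3 mm wall), 62 mm long, standing loose on one end (either end may be down); the point is its centre, on the axis, 31 mm above its lower end; z is the tube's axis
- stand_a_seat (a point): one of four identical fixed stands, 78 mm apart in a straight row on a grey strip (letters in changing order): white disc 66 mm across, 8 mm thick, with an upright 8 mm steel peg in the middle, its tip 37 mm above the disc, a 14 mm collar 3 mm high at its foot. The point is the centre of the disc's top face; z is up. The peg goes inside a roller's bore; a seated roller's centre is 31 mm above the point
- stand_b_seat (a point): one of four identical fixed stands, 78 mm apart in a straight row on a grey strip (letters in changing order): white disc 66 mm across, 8 mm thick, with an upright 8 mm steel peg in the middle, its tip 37 mm above the disc, a 14 mm collar 3 mm high at its foot. The point is the centre of the disc's top face; z is up. The peg goes inside a roller's bore; a seated roller's centre is 31 mm above the point
- stand_c_seat (a point): one of four identical fixed stands, 78 mm apart in a straight row on a grey strip (letters in changing order): white disc 66 mm across, 8 mm thick, with an upright 8 mm steel peg in the middle, its tip 37 mm above the disc, a 14 mm collar 3 mm high at its foot. The point is the centre of the disc's top face; z is up. The peg goes inside a roller's bore; a seated roller's centre is 31 mm above the point
- stand_d_seat (a point): one of four identical fixed stands, 78 mm apart in a straight row on a grey strip (letters in changing order): white disc 66 mm across, 8 mm thick, with an upright 8 mm steel peg in the middle, its tip 37 mm above the disc, a 14 mm collar 3 mm high at its foot. The point is the centre of the disc's top face; z is up. The peg goes inside a roller's bore; a seated roller's centre is 31 mm above the point
- timer: fixed round twist timer, white body with an orange dial, 62 mm across, 37 mm high, on one end of the same strip, in line with the row, 88 mm from the nearest stand's centre (a small steel pin dish, 12 mm high, is on the other end; the two change ends). Origin at the centre of its underside
- clip_mid (a point): loose burgundy and white sectioning hair clip, 96 x 18 x 15 mm, lying flat somewhere among the rollers; the point is its centre; y is its long axis. To be left alone. (Beware of the wall shelf with goods 0.5 m above the worktop, whose front edge runs parallel to the row about 0.1 m behind it; the robot starts with its hand near that shelf, at the left)
Things that resemble listed ones, but are neither listed nor needed, are in the scene too. Leave any yellow look-alike of the part that bears roller_38_mid alone.

How it is judged:
By the outcome, as a careful person would: the job done as asked, in the order asked, and still so for the second after the job is handed in, with the robot touching nothing.
It also fails if it takes over 83 s, if anything falls off the work surface, if the arm or the gripper's body presses on something with over 40 N, if the wrist force passes 120 N, or if a joint passes its speed limit or range.

## Working session

There is one attempt and no reset: what is moved stays moved. The work goes in short steps, Python scripts to look and compute and a tool call to move; the robot and the scene stay as the last step left them, time stands still between calls to the robot, and variables do not carry over. Pictures are saved under pics/ and viewed, and the job is handed in when it is done.

Besides the shell and the picture viewer there is one more tool, called after "Call:" as name(argument=value, ...), one argument or row to a line, values as JSON. play_rows: Moves the arm, as the interface text tells. Its arguments: {"type":"object","properties":{"fingers":{"type":"array"},"linear":{"type":"array"},"rot":{"type":"array"}},"required":["fingers","linear","rot"]}

```bash
mkdir -p pics; ls
python3 - <<'E'
from rig import bot, capture, get_calibration
import cv2,numpy as np
for n in ["scene","top","wrist"]:
    c=get_calibration(n); im=capture(n)
    cv2.imwrite(f"pics/{n}0.png",cv2.resize(im[:,:,::-1],(800,600),interpolation=cv2.INTER_CUBIC))
    np.save(f"pics/{n}0.npy",im)
    print(n,c["vfov"],c["cx"],c["cy"],c.keys());print(np.round(np.array(c["camera_from_world"]),4))
s=bot.read_state();print(s)
E
```

```text
pics
scene 49.38896656472105 281.7162720855573 209.82400941708553 dict_keys(['vfov', 'cx', 'cy', 'camera_from_world'])
[[-0.7475 -0.6638 -0.0242  0.4669]
 [-0.253   0.3183 -0.9136  0.1105]
 [ 0.6141 -0.6768 -0.4059  0.9521]
 [ 0.      0.      0.      1.    ]]
top 50.43755264200317 283.4232472991169 204.76914822267494 dict_keys(['vfov', 'cx', 'cy', 'camera_from_world'])
[[-0.0143 -0.9999 -0.0041  0.1941]
 [-0.9795  0.0148 -0.201   0.4787]
 [ 0.2011  0.0011 -0.9796  1.0343]
 [ 0.      0.      0.      1.    ]]
wrist 70.7383431172317 275.5139526935619 209.26345430350787 dict_keys(['vfov', 'cx', 'cy', 'camera_from_world'])
[[ 0.3643  0.9313 -0.0026 -0.6239]
 [ 0.8952 -0.3495  0.2764 -0.0337]
 [ 0.2565 -0.103  -0.961   0.393 ]
 [ 0.      0.      0.      1.    ]]
{'time_s': 0.15, 'joint_positions': array([ 5.84113851e+01,  3.02674083e+01,  8.21382243e+01, -6.77902217e-06,
        6.76886520e+01, -1.02262067e+01]), 'qvel': array([ 0.10902677, -0.05459825, -0.31766153,  0.01760923, -0.1521388 ,
       -0.0295007 ]), 'tau': array([ 8.00679118e-04, -4.40429842e+01, -1.76842010e+01,  6.33575767e-02,
        5.52593032e-02, -1.21621238e-04]), 'position': array([0.22733749, 0.58160254, 0.22179637]), 'tcp_rot': array([[-9.31294902e-01,  3.64265101e-01, -8.61885848e-04],
       [ 3.64266003e-01,  9.31293892e-01, -1.40180838e-03],
       [ 2.92039154e-04, -1.61945271e-03, -9.99998646e-01]]), 'force': array([ 0.48299683,  0.3540615 , -0.68491469]), 'moment': array([ 0.02103228,  0.00853242, -0.00780839]), 'opening': 1.001457059885509}
```

View pics/scene0.png

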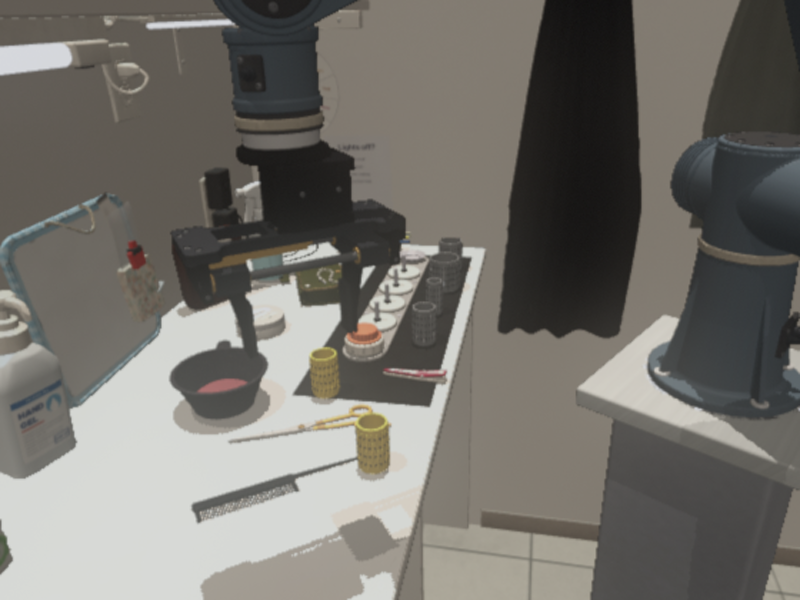

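View pics/top0.png

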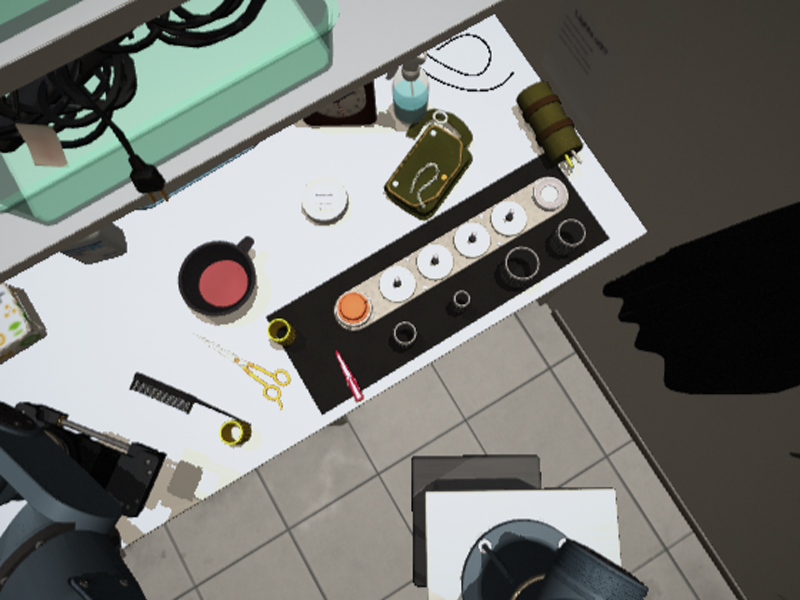

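View pics/wrist0.png

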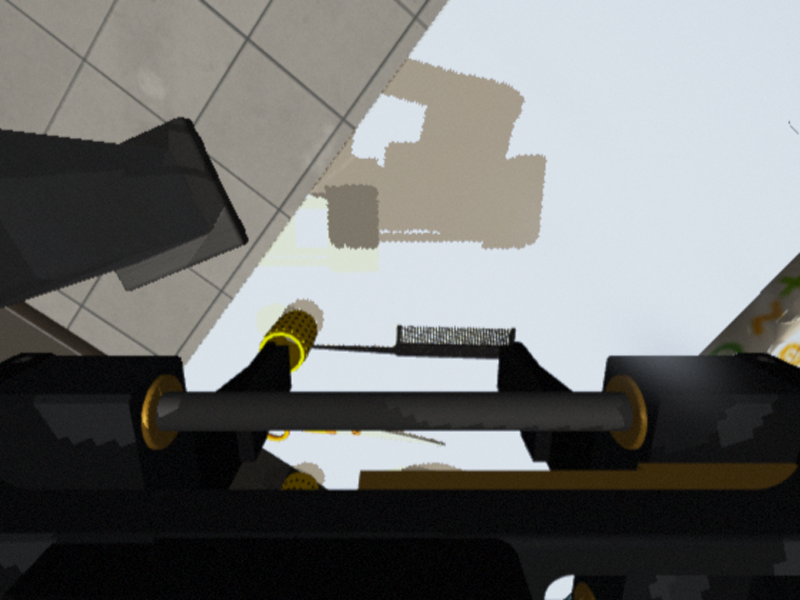

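Run:
```python
import cv2,numpy as np
im=np.load("pics/top0.npy")[:,:,::-1]
print(im.shape)
a=im[105:245,225:425]; 
g=np.clip((a/255.)**0.5*255,0,255).astype(np.uint8)
cv2.imwrite("pics/c1.png",cv2.resize(g,(800,560),interpolation=cv2.INTER_CUBIC))
b=np.load("pics/scene0.npy")[:,:,::-1][155:275,205:345]
g=np.clip((b/255.)**0.5*255,0,255).astype(np.uint8)
cv2.imwrite("pics/c2.png",cv2.resize(g,(700,600),interpolation=cv2.INTER_CUBIC))
```

```text
(420, 560, 3)
```

View pics/c1.png

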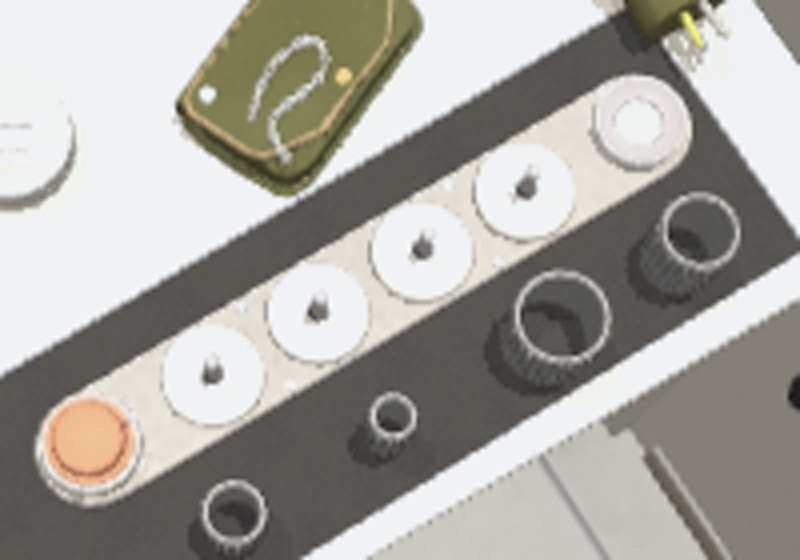

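View pics/c2.png

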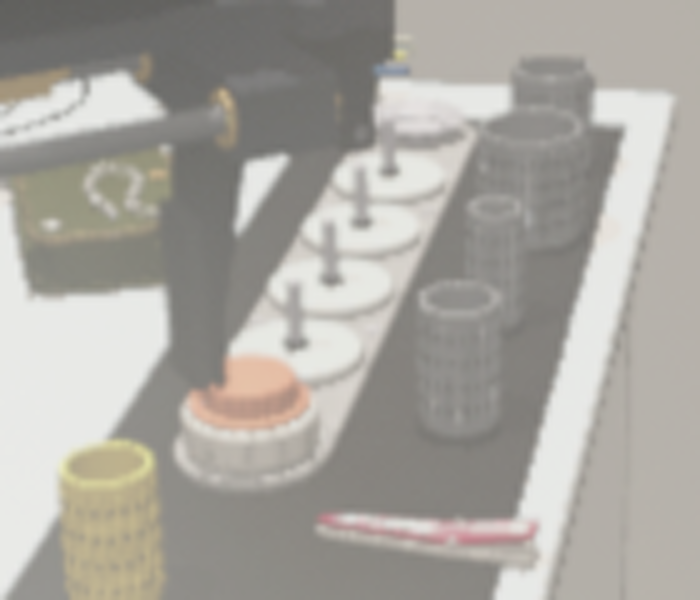

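```bash
cat > h.py <<'E'
import numpy as np
from rig import bot, capture, get_calibration
def ray(c,u,v,z):
    f=210/np.tan(np.radians(c["vfov"]/2)); M=np.array(c["camera_from_world"])
    d=M[:3,:3].T@np.array([(u-c["cx"])/f,(v-c["cy"])/f,1]); o=-M[:3,:3].T@M[:3,3]
    return o+d*(z-o[2])/d[2]
def proj(c,p):
    f=210/np.tan(np.radians(c["vfov"]/2)); M=np.array(c["camera_from_world"])
    q=M[:3,:3]@np.array(p)+M[:3,3]; return q[:2]/q[2]*f+[c["cx"],c["cy"]]
E
python3 - <<'E'
from h import *
c=get_calibration("top")
def o(u,v): return ((u+.5)/4-.5+225,(v+.5)/4-.5+105)
D=[ray(c,*o(*p),.011)[:2] for p in [(213,374),(318,313),(422,250.5),(526,191)]]
for d in D: print(np.round(d,4))
D=np.array(D);print(np.linalg.norm(np.diff(D,axis=0),axis=1))
for n,p,w in [(38,(234,512),65),(28,(393,415),47),(58,(563,317),96),(48,(701,228),78)]:
    P=ray(c,*o(*p),.063);Q=ray(c,*o(p[0]+w,p[1]),.063); print(n,np.round(P,4),"diam",np.linalg.norm(P-Q))
print("timer",ray(c,*o(90,440),.037),"dish",ray(c,*o(641,122),.013))
for q in [(337,351),(362,400)]: print("clip",ray(c,q[0]*.7,q[1]*.7,.012))
s=get_calibration("scene")
# scene discs crop (5x): base of pegs
print([proj(s,[*d,.011]) for d in D])
E
```

```text
[0.5066 0.2009]
[0.5453 0.1337]
[0.5855 0.0662]
[ 0.6243 -0.0022]
[0.07751989 0.07857527 0.07859603]
38 [0.4113 0.1887 0.063 ] diam 0.03846130854259452
28 [0.4684 0.0928 0.063 ] diam 0.028100790125025567
58 [ 0.5272 -0.0119  0.063 ] diam 0.05799746931011787
48 [ 0.5819 -0.099   0.063 ] diam 0.047585373237243114
timer [0.46065414 0.27623256 0.037     ] dish [ 0.66918828 -0.07852768  0.013     ]
clip [0.3876833  0.30589338 0.012     ]
clip [0.30349888 0.26274214 0.012     ]
[array([263.23544008, 224.54160604]), array([270.31719317, 211.74393374]), array([276.28725588, 200.18177982]), array([282.1949241 , 189.86737526])]
```

```bash
cat >> h.py <<'E'
from scipy.spatial.transform import Rotation as R
def goto(p,yaw=120.0):
    s=bot.read_state(); Rm=np.array(s["tcp_rot"]); x=np.array([np.cos(np.radians(yaw)),np.sin(np.radians(yaw)),0]); z=np.array([0,0,-1.]); T=np.c_[x,np.cross(z,x),z]
    l=Rm.T@(np.array(p)-s["position"])*1000; r=R.from_matrix(Rm.T@T).as_rotvec(degrees=True)
    print("t",round(s["time_s"],2),"pos",np.round(s["position"],4),"lin mm",np.round(l,1),"rot",np.round(r,2),"op",round(s["opening"],3),"F",np.round(s["force"],1))
E
python3 -c "
from h import *
goto([.527,-.012,.16])"
```

```text
t 0.15 pos [0.2273 0.5816 0.2218] lin mm [-495.3 -443.6   62.4] rot [-9.000e-02  2.000e-02  3.864e+01] op 1.001 F [ 0.5  0.4 -0.7]
```

Call:
play_rows(
  fingers=[0,0,0,0,0,0,0,0,0,0,0,0,0,0,0,0,0,0,0,0],
  linear=[
    [-10,-9,1],
    [-30,-27,4],
    [-60,-54,8],
    [-90,-81,11],
    [-120,-107,15],
    [-150,-134,19],
    [-180,-161,23],
    [-210,-188,26],
    [-240,-215,30],
    [-270,-242,34],
    [-300,-269,38],
    [-330,-296,42],
    [-360,-322,45],
    [-390,-349,49],
    [-420,-376,53],
    [-450,-403,57],
    [-475,-425,60],
    [-488,-437,62],
    [-494,-442,62],
    [-495,-443.5,62],
  ],
  rot=[
    [0,0,1],
    [0,0,2],
    [0,0,4],
    [0,0,6],
    [0,0,8],
    [0,0,10],
    [0,0,13],
    [0,0,16],
    [0,0,19],
    [0,0,22],
    [0,0,25],
    [0,0,28],
    [0,0,31],
    [0,0,33],
    [0,0,35],
    [0,0,36.5],
    [0,0,37.5],
    [0,0,38.2],
    [0,0,38.6],
    [0,0,38.6],
  ],
)

```text
time_s: 2.15
position: [0.5267, -0.0114, 0.1605]
tcp_rot: [[-0.5, 0.866, -0.001], [0.866, 0.5, 0.0], [0.001, -0.0, -1.0]]
force: [-0.7, 0.5, -0.2]
opening: 1.002
```

Run:
```python
from h import *; import cv2
c=get_calibration("wrist"); im=capture("wrist")
cv2.imwrite("pics/w1.png",cv2.resize(im[:,:,::-1],(800,600),interpolation=cv2.INTER_CUBIC))
goto([.527,-.012,.02])
for p in [[.5272,-.0119,.063],[.4684,.0928,.063],[.5819,-.099,.063],[.5855,.0662,.011],[.6243,-.0022,.011],[.5453,.1337,.011]]: print(p,proj(c,p)*800/560)
```

```text
t 2.2 pos [ 0.5263 -0.0109  0.1605] lin mm [-1.400e+00  1.000e-01  1.405e+02] rot [-0.04 -0.05  0.04] op 0.999 F [-0.2  0.1 -0.7]
[0.5272, -0.0119, 0.063] [394.13515739 301.30998938]
[0.4684, 0.0928, 0.063] [396.6427946   97.62283835]
[0.5819, -0.099, 0.063] [399.51850225 439.93685166]
[0.5855, 0.0662, 0.011] [515.59619952 231.30401316]
[0.6243, -0.0022, 0.011] [506.9213591  331.56470366]
[0.5453, 0.1337, 0.011] [523.13738937 116.12534694]
```

View pics/w1.png

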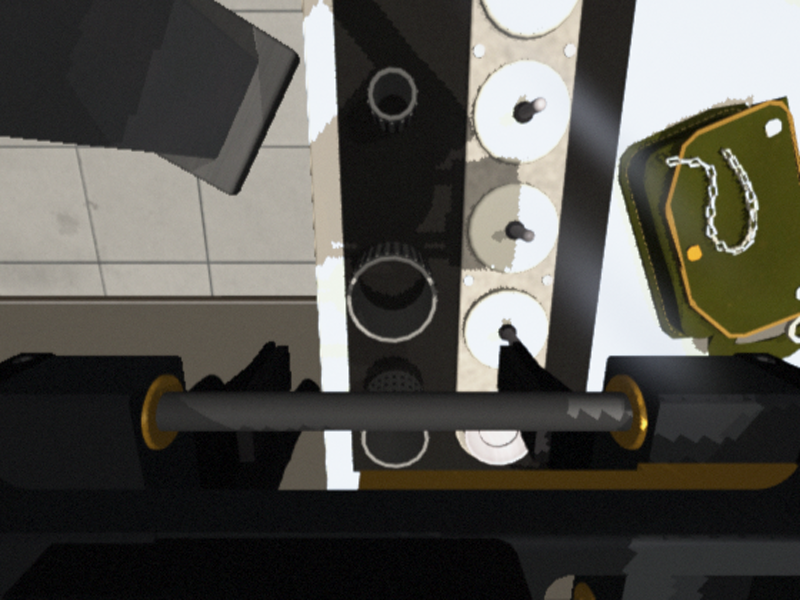

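Run:
```python
from h import *; import cv2
im=cv2.imread("pics/w1.png")
a=im[40:360,330:610]
cv2.imwrite("pics/c3.png",cv2.resize(a,None,fx=1.85,fy=1.85,interpolation=cv2.INTER_CUBIC))
```

```text
(no output)
```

View pics/c3.png

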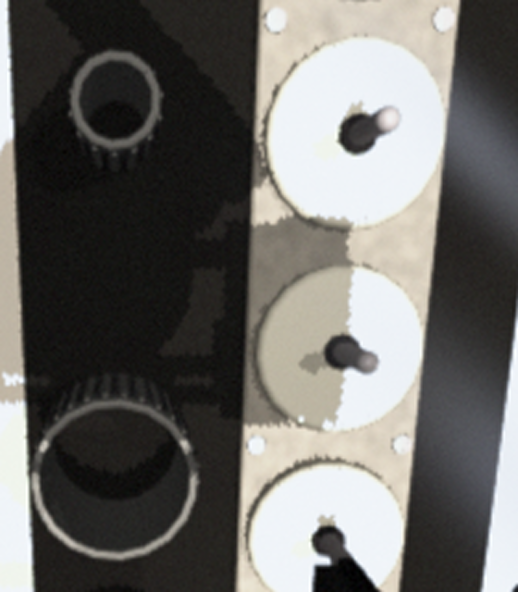

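Run:
```python
from h import *
c=get_calibration("wrist")
t=np.array([-.5,.866]);n=np.array([.866,.5])
for nm,u,v,z,top in [("s2",522.4,111.9,.011,(.5453,.1337)),("s3",514.3,228.6,.011,(.5855,.0662)),("s4",506.2,330.6,.011,(.6243,-.0022)),("58",392.2,299.5,.063,(.5272,-.0119)),("28",392.2,94,.063,(.4684,.0928))]:
    for zz in (z-.003,z):
        P=ray(c,(u+.5)*.7-.5,(v+.5)*.7-.5,zz)[:2]; print(nm,zz,np.round(P,4),"row/back diff mm",np.round((P-top)@np.c_[t,n]*1000,1), "abs t,n",np.round(P@np.c_[t,n],4))
```

```text
s2 0.008 [0.5431 0.137 ] row/back diff mm [ 4.  -0.2] abs t,n [-0.1529  0.5389]
s2 0.011 [0.5426 0.1363] row/back diff mm [ 3.6 -1.1] abs t,n [-0.1533  0.538 ]
s3 0.008 [0.5838 0.0681] row/back diff mm [ 2.5 -0.5] abs t,n [-0.2329  0.5396]
s3 0.011 [0.5829 0.068 ] row/back diff mm [ 2.9 -1.4] abs t,n [-0.2325  0.5388]
s4 0.008 [ 0.624  -0.0016] row/back diff mm [0.6 0. ] abs t,n [-0.3134  0.5396]
s4 0.011 [ 0.6227 -0.0011] row/back diff mm [ 1.7 -0.8] abs t,n [-0.3123  0.5387]
58 0.06 [ 0.5254 -0.0116] row/back diff mm [ 1.1 -1.5] abs t,n [-0.2728  0.4492]
58 0.063 [ 0.525  -0.0109] row/back diff mm [ 2.  -1.4] abs t,n [-0.2719  0.4492]
28 0.06 [0.4644 0.0941] row/back diff mm [ 3.2 -2.8] abs t,n [-0.1507  0.4492]
28 0.063 [0.4646 0.0937] row/back diff mm [ 2.6 -2.8] abs t,n [-0.1512  0.4492]
```

```bash
cat >> h.py <<'E'
def tn(t,n,z): return [-.5*t+.866*n,.866*t+.5*n,z]
E
python3 - <<'E'
from h import *
goto(tn(-.273,.450,.022))
E
```

```text
t 2.2 pos [ 0.5263 -0.0109  0.1605] lin mm [ -0.5  -0.3 138.5] rot [-0.04 -0.05  0.04] op 0.999 F [-0.2  0.1 -0.7]
```

Call:
play_rows(
  fingers=[0,0,0,0,0,0,255,255,255,255,255,255,255,255],
  linear=[
    [0,0,15],
    [0,0,50],
    [0,0,90],
    [0,0,120],
    [0,0,135],
    [0,0,138],
    [0,0,138],
    [0,0,138],
    [0,0,138],
    [0,0,138],
    [0,0,138],
    [0,0,138],
    [0,0,138],
    [0,0,138],
  ],
  rot=[
    [0,0,0],
    [0,0,0],
    [0,0,0],
    [0,0,0],
    [0,0,0],
    [0,0,0],
    [0,0,0],
    [0,0,0],
    [0,0,0],
    [0,0,0],
    [0,0,0],
    [0,0,0],
    [0,0,0],
    [0,0,0],
  ],
)

```text
time_s: 3.6
position: [0.5274, -0.0114, 0.0234]
tcp_rot: [[-0.501, 0.866, 0.001], [0.866, 0.501, -0.0], [-0.001, 0.001, -1.0]]
force: [-1.0, 0.0, 6.6]
opening: 0.661
```

```bash
cat >> h.py <<'E'
def wpic(name):
    import cv2
    im=capture("wrist"); cv2.imwrite(f"pics/{name}.png",cv2.resize(im[:,:,::-1],(800,600),interpolation=cv2.INTER_CUBIC))
E
python3 - <<'E'
from h import *
c=get_calibration("wrist");wpic("w2");goto(tn(-.078,.539,.12))
s=bot.read_state(); p=s["position"].copy();p[2]=.063;print(proj(c,p)/.7)
E
```

```text
t 3.65 pos [ 0.5274 -0.0114  0.0234] lin mm [195.4  88.2 -96.7] rot [0.04 0.04 0.05] op 0.663 F [-1.1  1.   5.2]
[393.6268369  415.82046633]
```

View pics/w2.png

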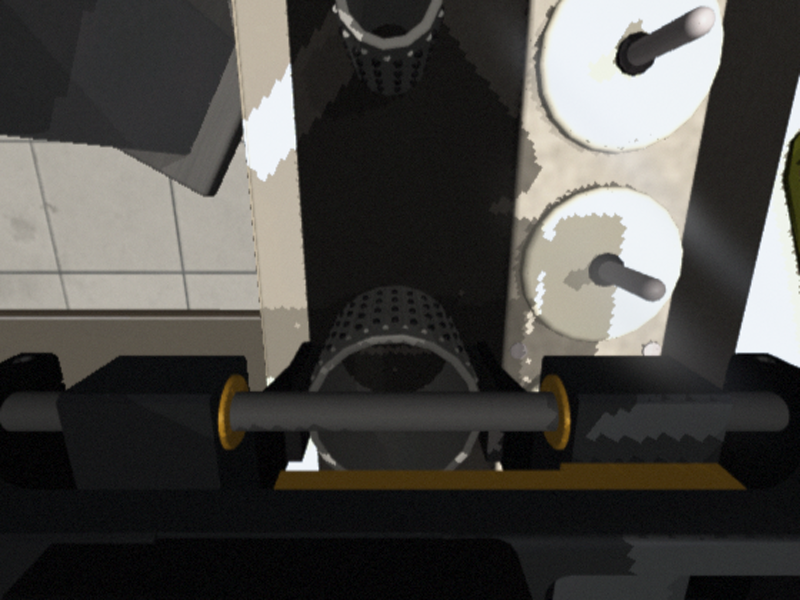

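Call:
play_rows(
  fingers=[255,255,255,255,255,255,255,255,255,255,255,255,255],
  linear=[
    [0,0,-15],
    [0,0,-50],
    [0,0,-80],
    [15,5,-95],
    [45,18,-97],
    [80,35,-97],
    [115,52,-97],
    [145,67,-97],
    [170,78,-97],
    [186,85,-97],
    [193,88,-97],
    [195,88,-97],
    [195,88,-97],
  ],
  rot=[
    [0,0,0],
    [0,0,0],
    [0,0,0],
    [0,0,0],
    [0,0,0],
    [0,0,0],
    [0,0,0],
    [0,0,0],
    [0,0,0],
    [0,0,0],
    [0,0,0],
    [0,0,0],
    [0,0,0],
  ],
)

```text
time_s: 4.95
position: [0.5054, 0.2011, 0.1194]
tcp_rot: [[-0.501, 0.866, -0.0], [0.866, 0.501, -0.0], [-0.0, -0.001, -1.0]]
force: [0.1, -0.2, 0.4]
opening: 0.665
```

Run:
```python
from h import *
import cv2
c=get_calibration("wrist");wpic("w3");goto(tn(-.078,.539,.04))
t=capture("top")[105:245,225:425,::-1]; cv2.imwrite("pics/t3.png",cv2.resize(t,(800,560),interpolation=cv2.INTER_CUBIC))
s=bot.read_state(); p=s["position"].copy();p[2]+=.0396;print(proj(c,p)/.7); 
ct=get_calibration("top");print((proj(ct,p)-[225,105])*4)
print(proj(c,tn(-.078,.539,.011))/.7)
```

```text
t 5.0 pos [0.5056 0.2008 0.1195] lin mm [ 0.9  0.7 79.5] rot [-0.03  0.01 -0.  ] op 0.669 F [-0.1  0.3 -0.7]
[393.69208684 417.29985986]
[207.53091051 315.89684799]
[394.88209004 294.74134962]
```

View pics/w3.png

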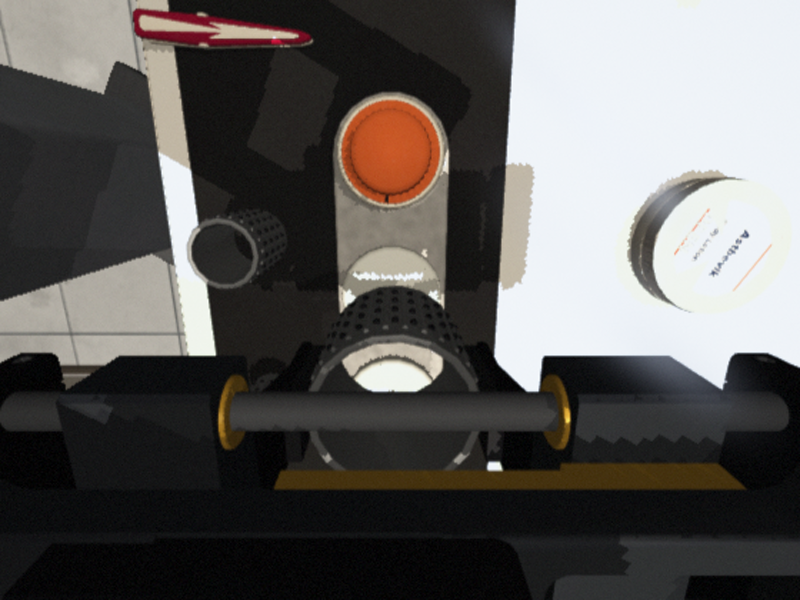

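View pics/t3.png

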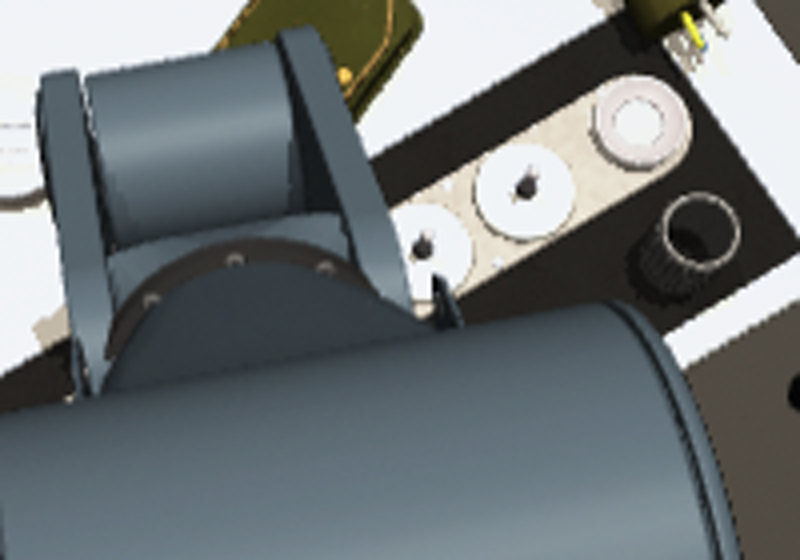

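```bash
cat >> h.py <<'E'
def overlay(src,dst,c,circs,box,f):
    import cv2
    im=cv2.imread(src); x0,y0,x1,y1=box
    im=cv2.resize(im[y0:y1,x0:x1],None,fx=f,fy=f,interpolation=cv2.INTER_CUBIC)
    for (ctr,r,col) in circs:
        for a in np.arange(0,360,6):
            q=np.array(ctr)+[r*np.cos(np.radians(a)),r*np.sin(np.radians(a)),0]
            u=((proj(c,q)+.5)/.7-.5-[x0,y0])*f; cv2.circle(im,(int(u[0]),int(u[1])),1,col,-1)
    cv2.imwrite(dst,im)
E
python3 - <<'E'
from h import *
c=get_calibration("wrist");p=bot.read_state()["position"].copy();p[2]+=.0396
overlay("pics/w3.png","pics/o3.png",c,[(p,.029,(0,0,255)),(p,.026,(0,255,255)),(tn(-.078,.539,.011),.033,(0,255,0)),(tn(-.078+.088,.539,.003),.031,(255,0,255))],(280,80,520,500),1.4)
E
```

```text
(no output)
```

View pics/o3.png

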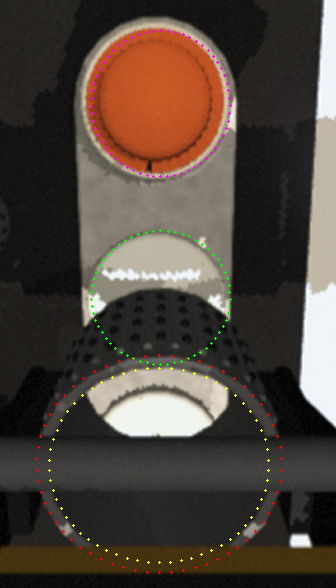

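Call:
play_rows(
  fingers=[255,255,255,255,255,255,255],
  linear=[
    [1,0.5,10],
    [1,0.5,35],
    [1,0.5,60],
    [1,0.5,74],
    [1,0.5,80],
    [1,0.5,81],
    [1,0.5,81],
  ],
  rot=[
    [0,0,0],
    [0,0,0],
    [0,0,0],
    [0,0,0],
    [0,0,0],
    [0,0,0],
    [0,0,0],
  ],
)

```text
time_s: 5.75
position: [0.5059, 0.2025, 0.0385]
tcp_rot: [[-0.5, 0.866, 0.0], [0.866, 0.5, 0.0], [-0.0, 0.0, -1.0]]
force: [0.0, -0.5, -0.6]
opening: 0.661
```

Call:
play_rows(
  fingers=[255,255,255,255],
  linear=[
    [0,0,1],
    [0,0,2],
    [0,0,3],
    [0,0,3],
  ],
  rot=[
    [0,0,0],
    [0,0,0],
    [0,0,0],
    [0,0,0],
  ],
)

```text
time_s: 6.15
position: [0.5062, 0.2028, 0.0373]
tcp_rot: [[-0.501, 0.866, 0.002], [0.866, 0.501, 0.0], [-0.001, 0.002, -1.0]]
force: [-1.5, -0.5, 9.6]
opening: 0.661
```

Call:
play_rows(
  fingers=[30,30,30,30],
  linear=[
    [0,0,-1],
    [0,0,-1],
    [0,0,-1],
    [0,0,-1],
  ],
  rot=[
    [0,0,0],
    [0,0,0],
    [0,0,0],
    [0,0,0],
  ],
)

```text
time_s: 6.55
position: [0.5055, 0.2027, 0.0364]
tcp_rot: [[-0.501, 0.866, -0.0], [0.866, 0.501, -0.0], [0.0, -0.0, -1.0]]
force: [0.0, -0.2, -0.2]
opening: 0.865
```

Run:
```python
from h import *
import cv2
c=get_calibration("wrist");wpic("w4");goto(tn(-.361,.449,.15))
p=bot.read_state()["position"].copy()
for z in (.068,.073): print(z)
overlay("pics/w4.png","pics/o4.png",c,[([p[0],p[1],.073],.029,(0,0,255)),([p[0],p[1],.011],.029,(0,255,255)),([p[0],p[1],.011],.033,(0,255,0))],(270,220,550,500),2)
t=capture("scene")[150:270,205:345,::-1]; cv2.imwrite("pics/s4.png",cv2.resize(t,(700,600),interpolation=cv2.INTER_CUBIC))
```

```text
t 6.6 pos [0.5055 0.2027 0.0364] lin mm [-283.7  -90.3 -113.6] rot [-0.01 -0.    0.04] op 0.871 F [-1.1 -0.1 -0.3]
0.068
0.073
```

View pics/o4.png

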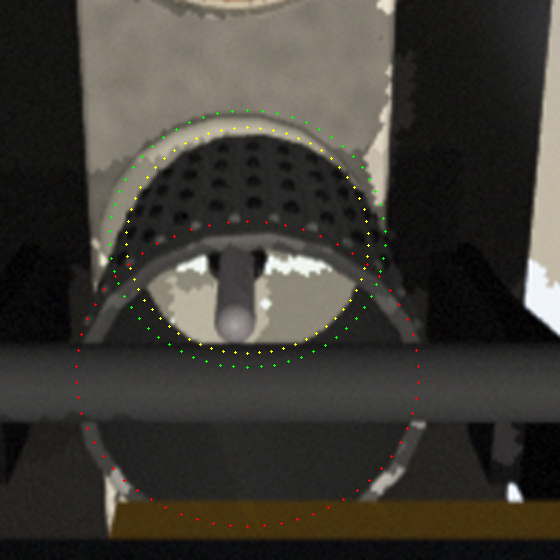

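View pics/s4.png

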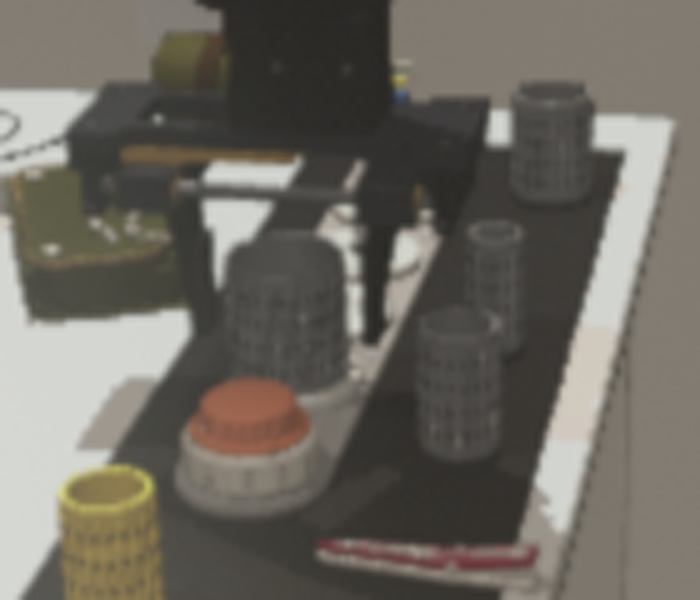

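Call:
play_rows(
  fingers=[255,255,255,255,255,255,255,255,255,255,30,30,30,30],
  linear=[
    [0,0,0],
    [0,0,0],
    [0,0,0],
    [0,0,0],
    [0,0,-1.5],
    [0,-1,-1.5],
    [0,-2,-1.5],
    [0,-3,-1.5],
    [0,-3,-0.5],
    [0,-3,0],
    [0,-3,0],
    [0,-3,0],
    [0,-3,0],
    [0,-3,0],
  ],
  rot=[
    [0,0,0],
    [0,0,0],
    [0,0,0],
    [0,0,0],
    [0,0,0],
    [0,0,0],
    [0,0,0],
    [0,0,0],
    [0,0,0],
    [0,0,0],
    [0,0,0],
    [0,0,0],
    [0,0,0],
    [0,0,0],
  ],
)

```text
time_s: 8.05
position: [0.503, 0.2012, 0.0366]
tcp_rot: [[-0.501, 0.866, 0.0], [0.866, 0.501, 0.0], [-0.0, 0.0, -1.0]]
force: [-0.3, -0.1, 1.1]
opening: 0.866
```

Run:
```python
from h import *
import cv2
c=get_calibration("wrist");wpic("w5");goto(tn(-.361,.449,.15))
p=bot.read_state()["position"].copy()
overlay("pics/w5.png","pics/o5.png",c,[([p[0],p[1],.076],.029,(0,0,255)),([p[0],p[1],.014],.029,(0,255,255)),([p[0],p[1],.014],.033,(0,255,0)),([p[0],p[1],.051],.004,(0,255,0))],(270,220,550,500),2)
```

```text
t 8.1 pos [0.503  0.2012 0.0366] lin mm [-283.7  -87.4 -113.4] rot [0.   0.   0.04] op 0.871 F [ 0.4 -0.5 -0. ]
```

View pics/o5.png

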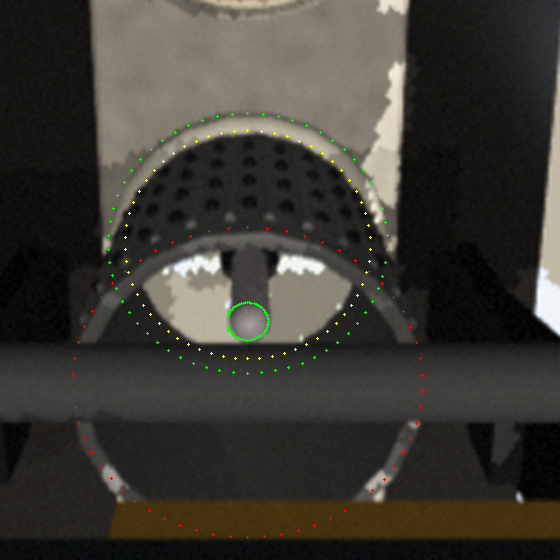

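Run:
```python
from h import *
goto(tn(-.375,.4515,.13))
```

```text
t 8.1 pos [0.503  0.2012 0.0366] lin mm [-297.7  -85.   -93.4] rot [0.   0.   0.04] op 0.871 F [ 0.4 -0.5 -0. ]
```

Call:
play_rows(
  fingers=[30,30,30,30,30,20,20,20,20,20,20,20,20,20,20,20],
  linear=[
    [0,0,-10],
    [0,0,-35],
    [0,0,-65],
    [-5,-2,-85],
    [-25,-8,-93],
    [-55,-16,-93],
    [-90,-26,-93],
    [-125,-36,-93],
    [-160,-46,-93],
    [-195,-56,-93],
    [-230,-66,-93],
    [-260,-75,-93],
    [-282,-81,-93],
    [-294,-84,-93],
    [-298,-85,-93],
    [-298,-85,-93],
  ],
  rot=[
    [0,0,0],
    [0,0,0],
    [0,0,0],
    [0,0,0],
    [0,0,0],
    [0,0,0],
    [0,0,0],
    [0,0,0],
    [0,0,0],
    [0,0,0],
    [0,0,0],
    [0,0,0],
    [0,0,0],
    [0,0,0],
    [0,0,0],
    [0,0,0],
  ],
)

```text
time_s: 9.7
position: [0.5784, -0.099, 0.1297]
tcp_rot: [[-0.5, 0.866, -0.0], [0.866, 0.5, 0.0], [0.0, -0.0, -1.0]]
force: [-0.4, 0.2, 0.5]
opening: 0.922
```

Run:
```python
from h import *
c=get_calibration("wrist");wpic("w6");goto(tn(-.375,.4515,.0235))
overlay("pics/w6.png","pics/o6.png",c,[(tn(-.375,.4515,.063),.024,(0,0,255)),(tn(-.2333,.5362,.014),.033,(0,255,0)),(tn(-.3113,.5362,.014),.033,(0,255,0)),(tn(-.2333,.5362,.051),.004,(0,255,0)),(tn(-.3113,.5362,.051),.004,(0,255,0))],(250,50,650,500),1.3)
```

```text
t 9.75 pos [ 0.578  -0.0983  0.1296] lin mm [-9.000e-01  1.000e-01  1.061e+02] rot [-0.02 -0.06  0.06] op 0.923 F [-0.5 -0.4  0.1]
```

View pics/o6.png

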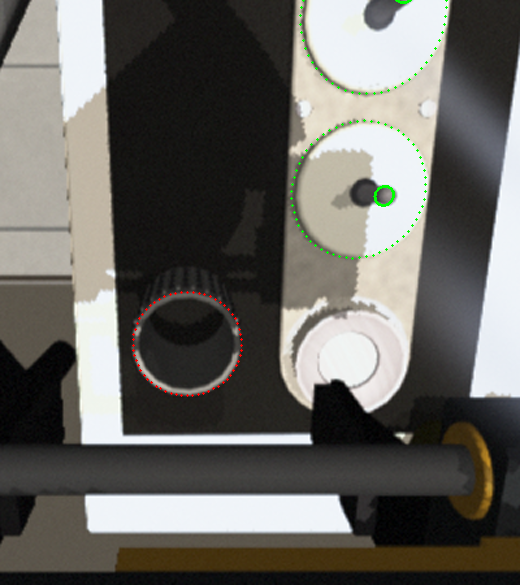

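Call:
play_rows(
  fingers=[60,60,60,60,60,60,255,255,255,255,255,255],
  linear=[
    [-0.5,0,10],
    [-0.5,0,35],
    [-0.5,0,70],
    [-0.5,0,95],
    [-0.5,0,104],
    [-0.5,0,106],
    [-0.5,0,106],
    [-0.5,0,106],
    [-0.5,0,106],
    [-0.5,0,106],
    [-0.5,0,106],
    [-0.5,0,106],
  ],
  rot=[
    [0,0,0],
    [0,0,0],
    [0,0,0],
    [0,0,0],
    [0,0,0],
    [0,0,0],
    [0,0,0],
    [0,0,0],
    [0,0,0],
    [0,0,0],
    [0,0,0],
    [0,0,0],
  ],
)

```text
time_s: 10.95
position: [0.5796, -0.1, 0.0248]
tcp_rot: [[-0.501, 0.866, 0.002], [0.866, 0.501, -0.001], [-0.002, 0.001, -1.0]]
force: [-0.6, -1.1, 6.7]
opening: 0.546
```

Run:
```python
from h import *
goto(tn(-.1553,.5362,.12))
```

```text
t 10.95 pos [ 0.5796 -0.1     0.0248] lin mm [220.9  84.5 -95.5] rot [0.08 0.1  0.04] op 0.546 F [-0.6 -1.1  6.7]
```

Call:
play_rows(
  fingers=[255,255,255,255,255,255,255,255,255,255,255,255,255,255],
  linear=[
    [0,0,-15],
    [0,0,-50],
    [0,0,-80],
    [12,5,-94],
    [40,15,-96],
    [75,29,-96],
    [110,42,-96],
    [145,56,-96],
    [175,67,-96],
    [200,77,-96],
    [214,82,-96],
    [220,84,-96],
    [221,84.5,-96],
    [221,84.5,-96],
  ],
  rot=[
    [0,0,0],
    [0,0,0],
    [0,0,0],
    [0,0,0],
    [0,0,0],
    [0,0,0],
    [0,0,0],
    [0,0,0],
    [0,0,0],
    [0,0,0],
    [0,0,0],
    [0,0,0],
    [0,0,0],
    [0,0,0],
  ],
)

```text
time_s: 12.35
position: [0.5416, 0.1332, 0.1195]
tcp_rot: [[-0.5, 0.866, 0.0], [0.866, 0.5, -0.0], [-0.0, -0.0, -1.0]]
force: [-0.1, -0.0, -0.6]
opening: 0.547
```

Run:
```python
from h import *
c=get_calibration("wrist");wpic("w7");goto(tn(-.1553,.5362,.0388))
p=bot.read_state()["position"].copy();p[2]+=.0375
overlay("pics/w7.png","pics/o7.png",c,[(p,.024,(0,0,255)),(tn(-.1553,.5362,.014),.033,(0,255,0))],(250,50,550,500),1.3)
```

```text
t 12.4 pos [0.5417 0.1329 0.1195] lin mm [ 0.5  0.6 80.7] rot [-0.    0.02 -0.02] op 0.55 F [-0.7 -0.3 -1.3]
```

View pics/o7.png

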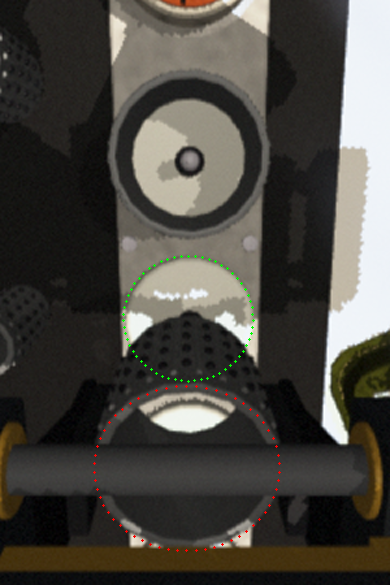

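Call:
play_rows(
  fingers=[255,255,255,255,255,255,255,255,255],
  linear=[
    [0.5,0.5,10],
    [0.5,0.5,35],
    [0.5,0.5,60],
    [0.5,0.5,74],
    [0.5,0.5,79],
    [0.5,0.5,80],
    [0.5,0.5,81],
    [0.5,0.5,82],
    [0.5,0.5,82.5],
  ],
  rot=[
    [0,0,0],
    [0,0,0],
    [0,0,0],
    [0,0,0],
    [0,0,0],
    [0,0,0],
    [0,0,0],
    [0,0,0],
    [0,0,0],
  ],
)

```text
time_s: 13.3
position: [0.5423, 0.1344, 0.0387]
tcp_rot: [[-0.501, 0.866, 0.002], [0.866, 0.501, -0.0], [-0.001, 0.002, -1.0]]
force: [-2.0, 0.3, 11.1]
opening: 0.55
```

Call:
play_rows(
  fingers=[65,65,65,65],
  linear=[
    [0,0,-1],
    [0,0,-1],
    [0,0,-1],
    [0,0,-1],
  ],
  rot=[
    [0,0,0],
    [0,0,0],
    [0,0,0],
    [0,0,0],
  ],
)

```text
time_s: 13.7
position: [0.5416, 0.1346, 0.0381]
tcp_rot: [[-0.501, 0.866, 0.0], [0.866, 0.501, 0.0], [-0.0, 0.0, -1.0]]
force: [-0.7, -0.7, 0.3]
opening: 0.735
```

Run:
```python
from h import *
c=get_calibration("wrist");wpic("w8");goto(tn(-.040,.449,.15))
p=bot.read_state()["position"].copy()
overlay("pics/w8.png","pics/o8.png",c,[([p[0],p[1],.076],.024,(0,0,255)),([p[0],p[1],.014],.024,(0,255,255)),([p[0],p[1],.014],.033,(0,255,0)),([p[0],p[1],.051],.004,(0,255,0))],(270,220,550,500),2)
```

```text
t 13.75 pos [0.5415 0.1346 0.038 ] lin mm [ 114.3  -87.2 -112. ] rot [ 0.   -0.    0.04] op 0.735 F [ 0.3 -0.5  0.2]
```

View pics/o8.png

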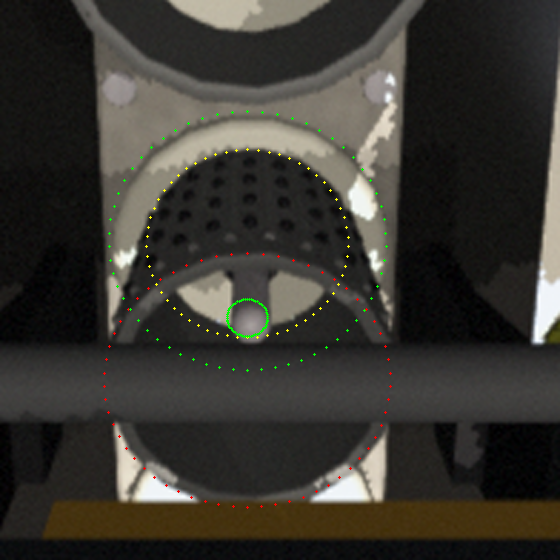

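Call:
play_rows(
  fingers=[65,65,65,65,65,65,65,65,65,65,65,65],
  linear=[
    [0,0,-10],
    [0,0,-35],
    [0,0,-65],
    [4,-3,-85],
    [20,-15,-92],
    [42,-32,-92],
    [68,-52,-92],
    [90,-68,-92],
    [105,-80,-92],
    [112,-86,-92],
    [114,-87,-92],
    [114,-87,-92],
  ],
  rot=[
    [0,0,0],
    [0,0,0],
    [0,0,0],
    [0,0,0],
    [0,0,0],
    [0,0,0],
    [0,0,0],
    [0,0,0],
    [0,0,0],
    [0,0,0],
    [0,0,0],
    [0,0,0],
  ],
)

```text
time_s: 14.95
position: [0.4102, 0.1898, 0.1304]
tcp_rot: [[-0.501, 0.866, 0.002], [0.866, 0.501, 0.0], [-0.001, 0.002, -1.0]]
force: [0.0, -0.5, 0.0]
opening: 0.748
```

Run:
```python
from h import *
c=get_calibration("wrist");wpic("w9");goto(tn(-.040,.449,.0245))
overlay("pics/w9.png","pics/o9.png",c,[(tn(-.040,.449,.063),.019,(0,0,255)),(tn(-.040,.449,.001),.019,(0,255,255))],(200,50,650,500),1.3)
```

```text
t 15.0 pos [0.4106 0.1897 0.1303] lin mm [  1.2  -1.7 105.8] rot [0.11 0.05 0.03] op 0.741 F [-0.2 -0.8  0.1]
```

View pics/o9.png

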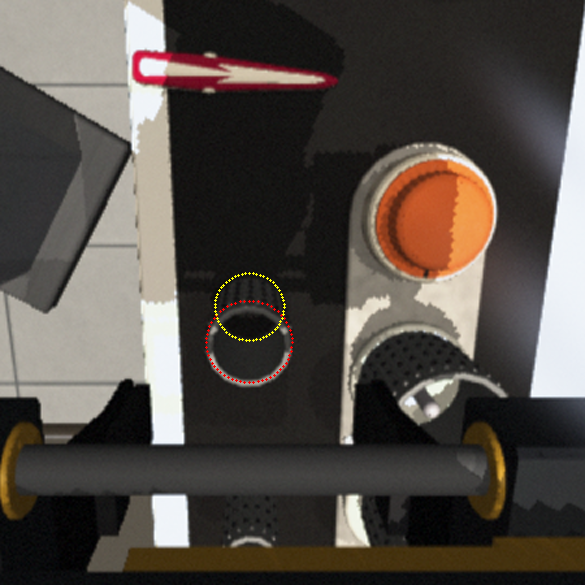

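Call:
play_rows(
  fingers=[90,90,90,90,90,90,255,255,255,255,255,255],
  linear=[
    [0.5,-1.5,10],
    [0.5,-1.5,35],
    [0.5,-1.5,70],
    [0.5,-1.5,95],
    [0.5,-1.5,104],
    [0.5,-1.5,106],
    [0.5,-1.5,106],
    [0.5,-1.5,106],
    [0.5,-1.5,106],
    [0.5,-1.5,106],
    [0.5,-1.5,106],
    [0.5,-1.5,106],
  ],
  rot=[
    [0,0,0],
    [0,0,0],
    [0,0,0],
    [0,0,0],
    [0,0,0],
    [0,0,0],
    [0,0,0],
    [0,0,0],
    [0,0,0],
    [0,0,0],
    [0,0,0],
    [0,0,0],
  ],
)

```text
time_s: 16.2
position: [0.4084, 0.1895, 0.025]
tcp_rot: [[-0.501, 0.866, 0.002], [0.866, 0.501, 0.0], [-0.001, 0.002, -1.0]]
force: [-0.3, -0.0, 7.1]
opening: 0.436
```

Run:
```python
from h import *
goto(tn(-.2333,.5362,.12))
```

```text
t 16.2 pos [0.4084 0.1895 0.025 ] lin mm [-193.4   87.8  -94.7] rot [0.13 0.05 0.05] op 0.436 F [-0.3 -0.   7.1]
```

Call:
play_rows(
  fingers=[255,255,255,255,255,255,255,255,255,255,255,255,255,255],
  linear=[
    [0,0,-15],
    [0,0,-50],
    [0,0,-85],
    [-8,3,-97],
    [-30,13,-97],
    [-62,28,-97],
    [-95,43,-97],
    [-128,58,-97],
    [-157,71,-97],
    [-177,80,-97],
    [-188,85,-97],
    [-193,88,-97],
    [-193.5,88,-97],
    [-193.5,88,-97],
  ],
  rot=[
    [0,0,0],
    [0,0,0],
    [0,0,0],
    [0,0,0],
    [0,0,0],
    [0,0,0],
    [0,0,0],
    [0,0,0],
    [0,0,0],
    [0,0,0],
    [0,0,0],
    [0,0,0],
    [0,0,0],
    [0,0,0],
  ],
)

```text
time_s: 17.6
position: [0.5793, 0.0666, 0.1209]
tcp_rot: [[-0.501, 0.865, -0.002], [0.865, 0.501, 0.0], [0.001, -0.001, -1.0]]
force: [-0.3, 1.0, 0.5]
opening: 0.434
```

Run:
```python
from h import *
c=get_calibration("wrist");wpic("w10");goto(tn(-.2333,.5362,.039))
p=bot.read_state()["position"].copy();p[2]+=.0375
overlay("pics/w10.png","pics/o10.png",c,[(p,.019,(0,0,255)),(tn(-.2333,.5362,.014),.033,(0,255,0))],(250,50,550,500),1.3)
```

```text
t 17.65 pos [0.5793 0.0668 0.1209] lin mm [-1.6  1.3 81.9] rot [-0.08 -0.06  0.1 ] op 0.435 F [-0.3  0.6  1.2]
```

View pics/o10.png

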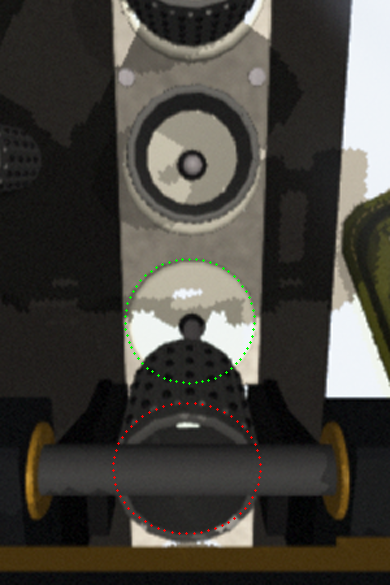

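Call:
play_rows(
  fingers=[255,255,255,255,255,255,255,255,255],
  linear=[
    [-0.5,1,10],
    [-0.5,1,35],
    [-0.5,1,60],
    [-0.5,1,75],
    [-0.5,1,80],
    [-0.5,1,81],
    [-0.5,1,82],
    [-0.5,1,83],
    [-0.5,1,83.5],
  ],
  rot=[
    [0,0,0],
    [0,0,0],
    [0,0,0],
    [0,0,0],
    [0,0,0],
    [0,0,0],
    [0,0,0],
    [0,0,0],
    [0,0,0],
  ],
)

```text
time_s: 18.55
position: [0.5825, 0.066, 0.039]
tcp_rot: [[-0.501, 0.866, 0.002], [0.866, 0.501, -0.0], [-0.001, 0.002, -1.0]]
force: [-1.4, 0.6, 7.7]
opening: 0.441
```

Call:
play_rows(
  fingers=[95,95,95,95],
  linear=[
    [0,0,-0.5],
    [0,0,-0.5],
    [0,0,-0.5],
    [0,0,-0.5],
  ],
  rot=[
    [0,0,0],
    [0,0,0],
    [0,0,0],
    [0,0,0],
  ],
)

```text
time_s: 18.95
position: [0.5818, 0.0659, 0.038]
tcp_rot: [[-0.501, 0.866, 0.0], [0.866, 0.501, -0.0], [-0.0, 0.0, -1.0]]
force: [-0.8, 1.1, 0.0]
opening: 0.615
```

Run:
```python
from h import *
c=get_calibration("wrist");wpic("w11");goto(tn(-.152,.449,.13))
p=bot.read_state()["position"].copy()
overlay("pics/w11.png","pics/o11.png",c,[([p[0],p[1],.076],.019,(0,0,255)),([p[0],p[1],.014],.019,(0,255,255)),([p[0],p[1],.014],.033,(0,255,0)),([p[0],p[1],.051],.004,(0,255,0))],(270,220,550,500),2)
```

```text
t 19.0 pos [0.5817 0.066  0.038 ] lin mm [ 81.8 -87.7 -92. ] rot [-0.   -0.    0.04] op 0.621 F [ 0.8 -0.8  0.2]
```

View pics/o11.png

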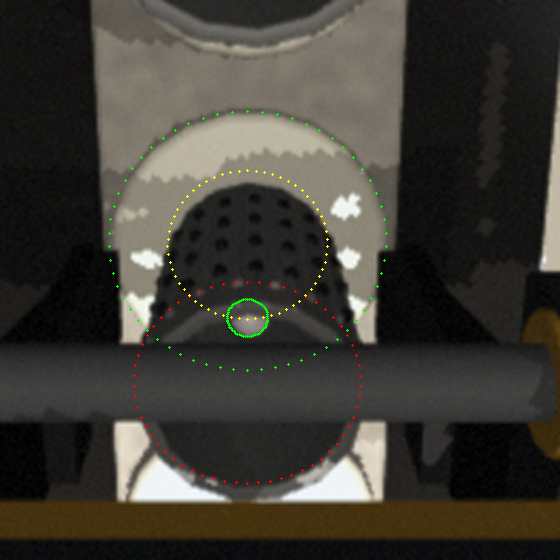

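Call:
play_rows(
  fingers=[255,255,255,255,255,255,255,255,255,255,255,95,95,95,95],
  linear=[
    [0,0,0],
    [0,0,0],
    [0,0,0],
    [0,0,0],
    [0,0,-1.5],
    [0.8,0,-1.5],
    [1.8,0,-1.5],
    [2.8,0,-1.5],
    [2.8,0,-1.5],
    [2.8,0,-0.5],
    [2.8,0,0],
    [2.8,0,0],
    [2.8,0,0],
    [2.8,0,0],
    [2.8,0,0],
  ],
  rot=[
    [0,0,0],
    [0,0,0],
    [0,0,0],
    [0,0,0],
    [0,0,0],
    [0,0,0],
    [0,0,0],
    [0,0,0],
    [0,0,0],
    [0,0,0],
    [0,0,0],
    [0,0,0],
    [0,0,0],
    [0,0,0],
    [0,0,0],
  ],
)

```text
time_s: 20.5
position: [0.5804, 0.0684, 0.0381]
tcp_rot: [[-0.501, 0.866, 0.0], [0.866, 0.501, -0.0], [-0.0, 0.0, -1.0]]
force: [0.4, -0.8, 0.3]
opening: 0.615
```

Run:
```python
from h import *
c=get_calibration("wrist");wpic("w12");goto(tn(-.152,.449,.13))
p=np.array(tn(-.234,.5362,0))
overlay("pics/w12.png","pics/o12.png",c,[([p[0],p[1],.076],.019,(0,0,255)),([p[0],p[1],.014],.019,(0,255,255)),([p[0],p[1],.014],.033,(0,255,0)),([p[0],p[1],.051],.004,(0,255,0))],(270,220,550,500),2)
```

```text
t 20.55 pos [0.5803 0.0684 0.0381] lin mm [ 79.  -87.7 -91.9] rot [0.   0.   0.04] op 0.622 F [-1.2 -0.7  0.2]
```

View pics/o12.png

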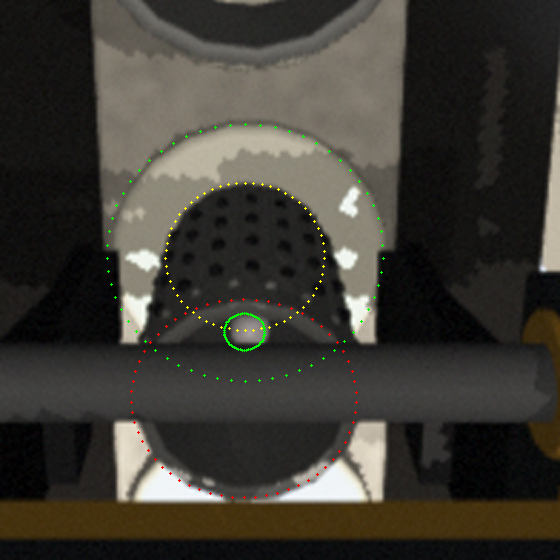

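Call:
play_rows(
  fingers=[95,95,95,95,95,95,95,95,95,95,95,95],
  linear=[
    [0,0,-10],
    [0,0,-35],
    [0,0,-65],
    [3,-3,-85],
    [15,-16,-92],
    [29,-33,-92],
    [46,-52,-92],
    [61,-69,-92],
    [71,-81,-92],
    [76,-87,-92],
    [77.5,-88,-92],
    [77.5,-88,-92],
  ],
  rot=[
    [0,0,0],
    [0,0,0],
    [0,0,0],
    [0,0,0],
    [0,0,0],
    [0,0,0],
    [0,0,0],
    [0,0,0],
    [0,0,0],
    [0,0,0],
    [0,0,0],
    [0,0,0],
  ],
)

```text
time_s: 21.75
position: [0.4664, 0.0914, 0.1305]
tcp_rot: [[-0.501, 0.866, 0.002], [0.866, 0.501, -0.0], [-0.001, 0.002, -1.0]]
force: [-0.5, -0.0, 0.0]
opening: 0.629
```

Run:
```python
from h import *
c=get_calibration("wrist");wpic("w13");goto(tn(-.1535,.449,.0245))
overlay("pics/w13.png","pics/o13.png",c,[(tn(-.1535,.449,.063),.014,(0,0,255)),(tn(-.1535,.449,.001),.014,(0,255,255))],(280,200,500,450),2.4)
```

```text
t 21.8 pos [0.4667 0.0913 0.1304] lin mm [  0.9  -1.  105.9] rot [0.1  0.06 0.03] op 0.628 F [ 1.5 -0.6 -0.4]
```

View pics/o13.png

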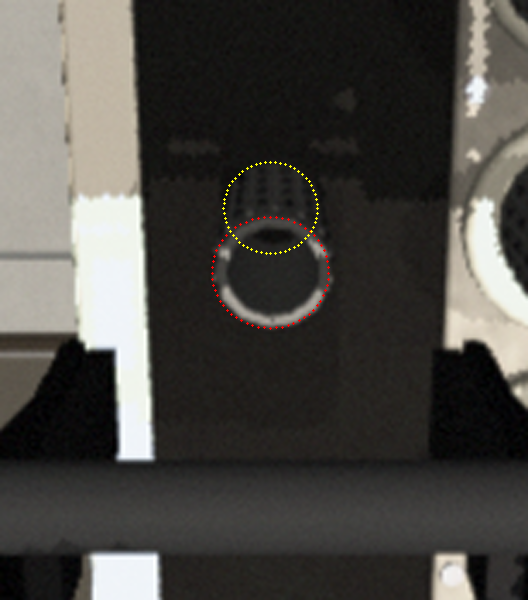

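Roller 28's rim (centre about (272,272) in the crop) agrees with the prediction to well under 1 mm, so I'm descending and gripping.

```bash
python3 -c "
from h import *
goto(tn(-.1535,.449,.0245))"
```

```text
t 21.8 pos [0.4667 0.0913 0.1304] lin mm [  0.9  -1.  105.9] rot [0.1  0.06 0.03] op 0.628 F [ 1.5 -0.6 -0.4]
```

Call:
play_rows(
  fingers=[110,110,110,110,110,110,255,255,255,255,255,255,255],
  linear=[
    [0.3,-0.5,10],
    [0.3,-0.5,35],
    [0.3,-0.5,70],
    [0.3,-0.5,95],
    [0.3,-0.5,104],
    [0.3,-0.5,106],
    [0.3,-0.5,106],
    [0.3,-0.5,106],
    [0.3,-0.5,106],
    [0.3,-0.5,106],
    [0.3,-0.5,106],
    [0.3,-0.5,106],
    [0.3,-0.5,106],
  ],
  rot=[
    [0,0,0],
    [0,0,0],
    [0,0,0],
    [0,0,0],
    [0,0,0],
    [0,0,0],
    [0,0,0],
    [0,0,0],
    [0,0,0],
    [0,0,0],
    [0,0,0],
    [0,0,0],
    [0,0,0],
  ],
)

```text
time_s: 23.1
position: [0.4655, 0.0915, 0.0249]
tcp_rot: [[-0.501, 0.866, 0.002], [0.866, 0.501, -0.0], [-0.001, 0.002, -1.0]]
force: [-0.5, 0.7, 7.0]
opening: 0.303
```

```bash
python3 -c "
from h import *
goto(tn(-.312,.5363,.12))"
```

```text
t 23.1 pos [0.4655 0.0915 0.0249] lin mm [-158.6   87.5  -94.8] rot [0.09 0.06 0.04] op 0.303 F [-0.5  0.7  7. ]
```

Call:
play_rows(
  fingers=[255,255,255,255,255,255,255,255,255,255,255,255,255,255],
  linear=[
    [0,0,-15],
    [0,0,-50],
    [0,0,-85],
    [-6,3,-96],
    [-24,13,-96],
    [-50,27,-96],
    [-78,43,-96],
    [-105,58,-96],
    [-129,71,-96],
    [-146,80,-96],
    [-155,85,-96],
    [-158,87,-96],
    [-158,87,-96],
    [-158,87,-96],
  ],
  rot=[
    [0,0,0],
    [0,0,0],
    [0,0,0],
    [0,0,0],
    [0,0,0],
    [0,0,0],
    [0,0,0],
    [0,0,0],
    [0,0,0],
    [0,0,0],
    [0,0,0],
    [0,0,0],
    [0,0,0],
    [0,0,0],
  ],
)

```text
time_s: 24.5
position: [0.6178, -0.001, 0.1198]
tcp_rot: [[-0.501, 0.865, -0.002], [0.865, 0.501, 0.001], [0.001, -0.001, -1.0]]
force: [0.2, -0.4, 0.6]
opening: 0.306
```

Run:
```python
from h import *
c=get_calibration("wrist");wpic("w14");goto(tn(-.312,.5363,.039))
p=bot.read_state()["position"].copy();p[2]+=.037
overlay("pics/w14.png","pics/o14.png",c,[(p,.014,(0,0,255)),(tn(-.312,.5363,.014),.033,(0,255,0))],(250,50,550,500),1.3)
```

```text
t 24.55 pos [ 0.6179 -0.001   0.1199] lin mm [-2.3  1.7 80.9] rot [-0.07 -0.07  0.08] op 0.308 F [-0.1 -0.5 -0.9]
```

View pics/o14.png

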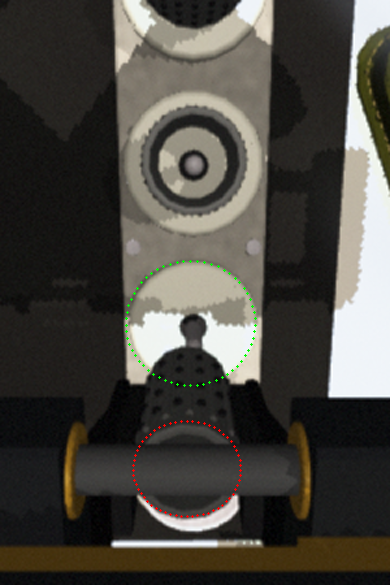

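Call:
play_rows(
  fingers=[255,255,255,255,255,255,255],
  linear=[
    [-0.8,0.8,10],
    [-0.8,0.8,32],
    [-0.8,0.8,55],
    [-0.8,0.8,68],
    [-0.8,0.8,73],
    [-0.8,0.8,74],
    [-0.8,0.8,74],
  ],
  rot=[
    [0,0,0],
    [0,0,0],
    [0,0,0],
    [0,0,0],
    [0,0,0],
    [0,0,0],
    [0,0,0],
  ],
)

```text
time_s: 25.25
position: [0.6208, -0.0021, 0.0465]
tcp_rot: [[-0.501, 0.866, 0.001], [0.866, 0.501, -0.0], [-0.001, 0.001, -1.0]]
force: [0.7, 0.8, 0.6]
opening: 0.308
```

```bash
python3 -c "
from h import *
goto(tn(-.312,.5363,.039))"
```

```text
t 25.25 pos [ 0.6208 -0.0021  0.0465] lin mm [ 0.2 -0.3  7.5] rot [0.04 0.04 0.04] op 0.308 F [0.7 0.8 0.6]
```

Call:
play_rows(
  fingers=[255,255,255,255,255,255],
  linear=[
    [0,0,3],
    [0,0,5],
    [0,0,6.5],
    [0,0,7.5],
    [0,0,8.5],
    [0,0,9],
  ],
  rot=[
    [0,0,0],
    [0,0,0],
    [0,0,0],
    [0,0,0],
    [0,0,0],
    [0,0,0],
  ],
)

```text
time_s: 25.85
position: [0.6204, -0.0021, 0.0389]
tcp_rot: [[-0.501, 0.866, 0.0], [0.866, 0.501, -0.0], [-0.0, 0.0, -1.0]]
force: [-3.2, 0.8, 12.6]
opening: 0.306
```

Contact comes at z = 0.0389, the same seat height as the others. Releasing.

Call:
play_rows(
  fingers=[120,120,120,120],
  linear=[
    [0,0,-1],
    [0,0,-1],
    [0,0,-1],
    [0,0,-1],
  ],
  rot=[
    [0,0,0],
    [0,0,0],
    [0,0,0],
    [0,0,0],
  ],
)

```text
time_s: 26.25
position: [0.6202, -0.0021, 0.0378]
tcp_rot: [[-0.501, 0.866, -0.0], [0.866, 0.501, 0.0], [0.0, -0.0, -1.0]]
force: [0.1, -0.9, 0.3]
opening: 0.513
```

Run:
```python
from h import *
c=get_calibration("wrist");wpic("w15");goto(tn(-.312,.5362,.13))
p=np.array(tn(-.312,.5362,0))
overlay("pics/w15.png","pics/o15.png",c,[([p[0],p[1],.076],.014,(0,0,255)),([p[0],p[1],.014],.014,(0,255,255)),([p[0],p[1],.014],.033,(0,255,0)),([p[0],p[1],.051],.004,(0,255,0))],(270,220,550,500),2)
```

```text
t 26.3 pos [ 0.6202 -0.002   0.0377] lin mm [ -0.1   0.1 -92.3] rot [-0.02 -0.02  0.04] op 0.518 F [1.2 0.  0.1]
```

View pics/o15.png

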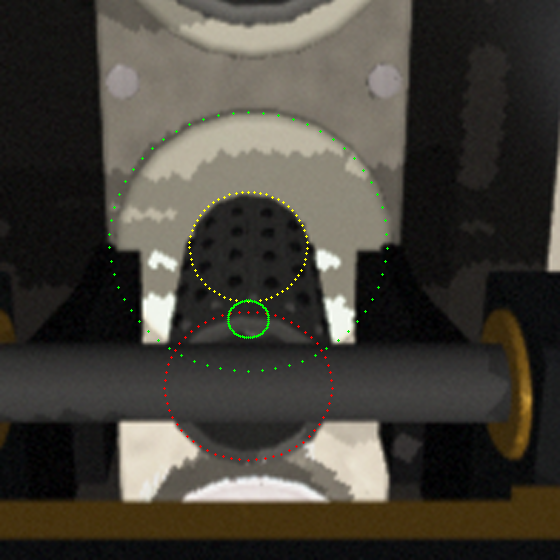

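Call:
play_rows(
  fingers=[120,120,120,120,120,120,120,120,120,120,120,120],
  linear=[
    [0,0,-10],
    [0,0,-35],
    [0,0,-65],
    [0,-5,-90],
    [-10,-20,-105],
    [-30,-40,-110],
    [-55,-60,-110],
    [-80,-80,-110],
    [-95,-92,-110],
    [-100,-95,-110],
    [-100,-95,-110],
    [-100,-95,-110],
  ],
  rot=[
    [0,0,0],
    [0,0,0],
    [0,0,0],
    [0,0,0],
    [0,0,0],
    [0,0,0],
    [0,0,0],
    [0,0,0],
    [0,0,0],
    [0,0,0],
    [0,0,0],
    [0,0,0],
  ],
)

```text
time_s: 27.5
position: [0.5877, -0.1356, 0.1479]
tcp_rot: [[-0.501, 0.866, -0.001], [0.866, 0.501, 0.001], [0.001, -0.0, -1.0]]
force: [-0.4, 1.2, -0.0]
opening: 0.531
```

Run:
```python
from h import *
import cv2
c=get_calibration("wrist");wpic("w16");goto(tn(-.312,.5362,.13))
C=[]
for k,r in enumerate([.029,.024,.019,.014]):
    p=tn(-.0773-.0782*k,.5362,.076); C+=[(p,r,(0,0,255))]
overlay("pics/w16.png","pics/o16.png",c,C,(300,0,800,500),1.1)
t=capture("top")[105:245,225:425,::-1]; cv2.imwrite("pics/t16.png",cv2.resize(t,(800,560),interpolation=cv2.INTER_CUBIC))
t=capture("scene")[150:270,205:345,::-1]; cv2.imwrite("pics/s16.png",cv2.resize(t,(700,600),interpolation=cv2.INTER_CUBIC))
```

```text
t 27.55 pos [ 0.5878 -0.1352  0.1479] lin mm [98.8 94.9 18. ] rot [-0.02 -0.05  0.09] op 0.528 F [-0.  -0.3  0.3]
```

View pics/o16.png

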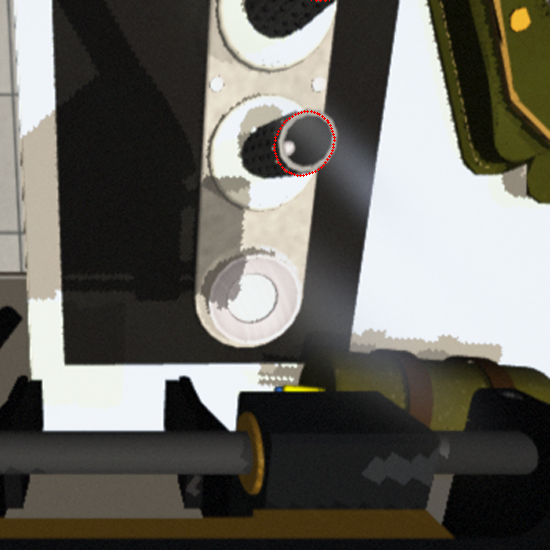

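View pics/t16.png

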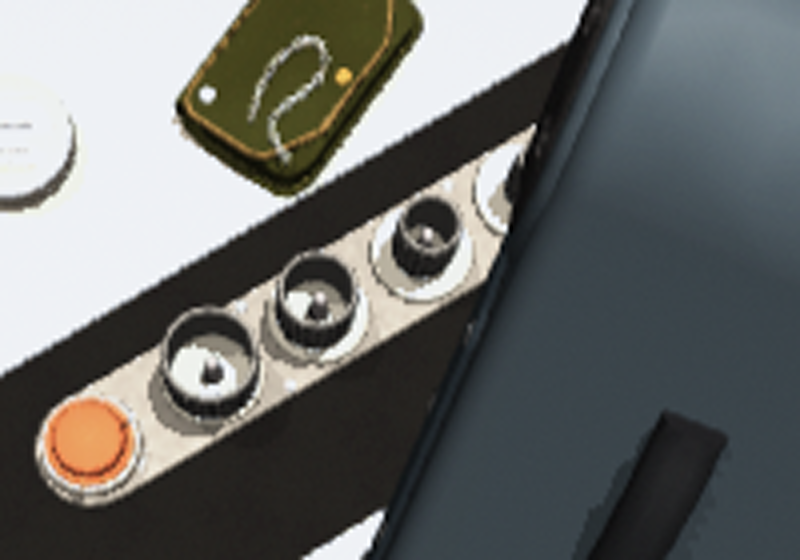

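View pics/s16.png

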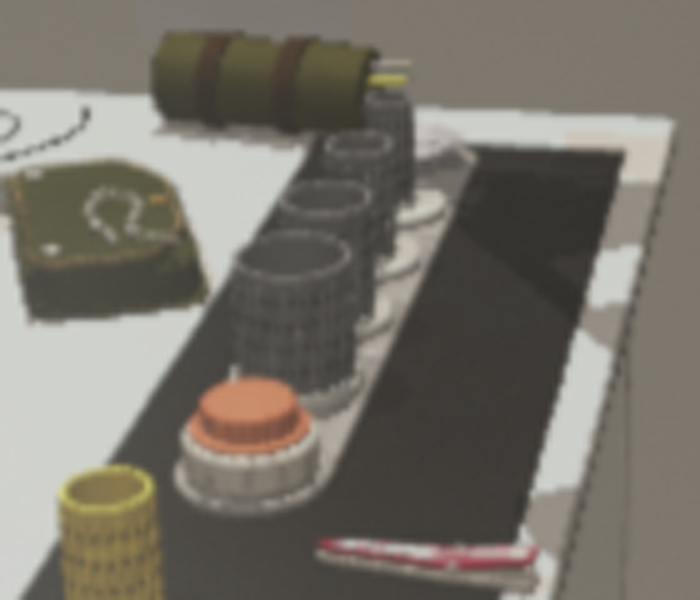

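The scene and top views show all four rollers upright on their discs, thinning away from the timer. The clip is where it was and the gripper is clear, so I'm handing in.

```bash
python3 -c "
from rig import bot
print(bot.hand_in())"
```

```text
the job is handed in; nothing more can be done
None
```

All four hair rollers are on the stands in order: 58 mm next to the orange timer, then 48, 38 and 28 mm towards the pin dish. I handed the job in at about 27.7 s of the 83 s allowed; it gave no verdict.

- **Corrections:** I re-gripped and re-centred two rollers after the first release, the 58 mm one by 3 mm across the row and the 38 mm one by about 3 mm along it. The 48 and 28 mm rollers were centred first time.
- **Seating:** Every roller touched down about 14 mm above the height it was picked from, so all four are fully down on the discs. The readings I saw while pressing down were 13 N or less.
- **Centring:** In the wrist-camera overlays each roller ended within about 1 mm of its peg.
- **Last checks:** In the final scene view all four rollers stand upright and the clip has not moved. The arm partly hid the 28 mm stand from the top camera, but the wrist view showed that roller where expected.
- **Disagreement:** The top and wrist cameras differed by 1 to 4 mm on absolute positions. I used the close wrist views for the final centring.

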